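Hang and pin a stock-rack arm

ROBOT

A 6-joint arm with a two-finger parallel gripper is mounted at the origin on the work surface. World frame = base frame: x ahead of the robot, y to its left, z up, the work surface at z = 0. Lengths are in m, angles in degrees, forces in N, time in s.
With the tool pointing down it reaches from about 0.3 to 0.75 m from the base axis. Payload 8.5 kg.
Tool frame: the origin (TCP) lies between the finger pads; the fingertips stand 25 mm ahead of it and the grasp point (between the pads) lies 6 mm ahead of it; x points along the fingers, y is the direction in which the jaws open and shut, and the axes are right-handed (so a half turn about x gives the same grasp; the last joint's range is limited). The gripper opens to 85 mm and grips with 20 to 120 N. Pads are 22 mm wide; open, the fingers measure 114 mm over their backs; the gripper's body (76 mm by 85 mm) begins 54 mm behind the grasp point. The pads swing forward as they close: fully open they stand 13 mm farther back than shut.
Start: joints at [54.357, 21.807, 74.336, -0, 83.858, -12.336], TCP at [0.218, 0.505, 0.256] pointing down, gripper open.
Joint ranges: [-178.18, 178.18], [-50.72, 133.34], [12.68, 142.11], [-81.47, 261.47], [9.98, 163.14], [-165.26, 165.26]. Speed limits (degrees/s): [136.94, 136.94, 180, 180, 180, 180].

INTERFACE

Orientations are given as a 3x3 rotation matrix whose columns are the frame's x, y, z axes.
In Python, from rig import sensors, get_image, workorder gives the robot as it stands.
- The arm moves only by the tool arm_command, never from a script. Its argument "plan" is a list that holds one entry, the list of rows, each a list of 6 numbers: the shift along the tool's x, y, z in units of 25 mm (1.0 is 25 mm), then the turn, a rotation vector about the tool's x, y, z in units of 6 degrees (1.0 is 6 degrees). In form: [[[dx, dy, dz, ax, ay, az], ...]]. A call has 1 to 10 rows; each row is the pose to reach, as a shift and turn from the pose commanded when the call began, along the tool's axes at that moment; what a row does not reach only later rows make up. A row lasts 1/10 s, in which the tool goes at most 50 mm and 8.59 degrees, less where a joint would pass 70% of its speed; a pose out of reach is approached as far as the arm can. A call with a gripper value outside its range is refused whole. "jaw" is the closure, from 0 (fully open) to 1 (shut), set as the call begins (left out, the last holds). The fingers move at their own pace and stop on an object; "newtons" is the grip in N (left out, the last holds). Time passes only in rows, so rows that repeat a pose let the fingers close. It gives the time, the measured TCP pose, the force and the opening at its end, in the units of the state.
- sensors.observe(): the state, without advancing time (a new reading comes with each control period).
- get_image(name): name is "scene" or "top"; returns a dict with "img" (480x640x3 uint8, red, green, blue), "fx", "fy", "cx", "cy" (pixels), "T" (4x4, takes a point from camera to world coordinates). Camera axes: x right, y up, looking along -z (the intrinsics and any distortion apply to the point x, -y, -z); pixel columns grow to the right and rows downward; lengths in m; the calibration is good to about 2 mm. A picture is of the moment at which its call begins. There is no depth.
- workorder.close_job(): hands the job in, once; it reports no verdict.
The state is a dict: "time_s": time; "q": joint angles; "qvel": joint speeds; "joint_efforts": joint torques, N m; "position": TCP position; "tool_rot": TCP orientation; "ft_force": force on the tool from outside, world axes, zero at the start; "wrist_torque": the same for the moment, N m; "grip_width": finger opening in m.
Only numpy, scipy, OpenCV 4.12 (cv2) and the standard library are available. Lean on these libraries where they do the work, as an engineer would, in place of code of your own. Each camera call takes 0.05 s, during which the arm holds its last target. There are 200 camera calls.

TASK

The stock rack on the bench is missing one arm. Hang the loose blue arm on the bare upright, level with the arm already on the other upright: press its two hooks into the slots and push it down until they are fully engaged, then push the red-handled lock pin all the way home through the hole in the arm's plate and the upright, and let go. Leave the other tools on the bench where they are.

Things in the scene. Friction and masses are not known exactly. Their poses are not given: they have to be found in the camera images.
- rack: Fixed steel stock rack of two grey slotted uprights 240 mm apart. Origin on the bench under the bare upright's face. +x goes horizontally into that face, z up; the other upright (arm and pin already on, fixed: the level to match) is at y = -240 mm. Uprights: box tube 44 mm wide, 32 mm deep, 232 mm high; foot plates 90 mm wide from 24 mm in front of the face to 76 mm behind, tie bars behind.
- post_seat (a point): Point on the bare upright's face, on its centre line, 75 mm above the bench: where the arm's heel point comes when the arm hangs fully down at the right level. Axes as the rack.
- slot_low (a point): Sill of the slot for the arm's lower hook, at the face on the centre line, 20 mm above post_seat; axes as the rack. The upright has four such slots, 48 mm apart: 26 mm high, 12 mm wide, narrowing below 10 mm above the sill to 8 mm at the sill. The face is 4 mm thick. The lowest slot is 48 mm below this one; hooks there would be one step too low.
- slot_high (a point): Sill of the top slot, for the arm's upper hook, 116 mm above post_seat; same shape and axes.
- post_pinhole (a point): Mouth of the right pin hole in the bare upright's face, 105 mm above post_seat, axes as the rack. The 10.5 mm hole goes along x through the 4 mm front and back walls, 32 mm over all. Similar holes 48 and 96 mm lower are not for this.
- heel (a point): Middle of the bottom edge of the loose blue arm's plate, on its hook side. +x points out of the plate on the hook side, z up (it starts standing upright on the bench). Plate 5 mm thick (x -5 to 0), 44 mm wide, 134 mm high, with an 11 mm pin hole at height 105 mm; the arm runs back to x = -186 mm, ending in a stop 42 mm high. Hung and fully down, heel lies at post_seat, axes alike.
- hook_low (a point): Foot of the lower hook's neck at the plate, 20 mm above heel, same axes; rests on the sill slot_low when engaged. Hook: neck 7 mm wide, 10 mm high (up from this point), 5.5 mm long, then a nose 5 mm thick and 4 mm wide that also hangs 8 mm below the neck. To enter the slots the neck must be 9 to 15 mm above the sill (12 is best).
- hook_high (a point): The same point of the upper hook, 116 mm above heel.
- hookarm_grip (a point): Centre of the loose arm's box section, half-way up (15 mm above its underside), 85 mm back from the plate's hook face: the place to grip it. The section is 24 mm wide (y), 30 mm high and runs along x. Axes as heel. About 0.5 kg; the centre of mass is about 5 mm nearer the plate than this point.
- pin_grip (a point): Centre of the lock pin's red handle, 48 mm long (x), 16 mm wide (y), 20 mm high, half-way up; the pin starts lying flat on its handle, shank level. +x points along the shank to its tip, z up. About 0.07 kg.
- pin_collar (a point): Centre of the shank-side face of the pin's steel collar (18 mm diameter), 28 mm ahead of pin_grip, axes alike. The shank, 8 mm in diameter, reaches 46 mm beyond it, the last 10 mm a tapered nose. Fully home the collar bears on the arm's plate: this point then lies 5 to 7 mm in front of post_pinhole.
- gauge: Bystander: wooden marking gauge, 120 mm stem through a 50 x 44 mm fence, lying near the pin (the two swap places). Origin under its middle.
- chisel: Bystander: bench chisel with a turned handle, 250 mm long, lying. Origin under its middle.
- plane: Bystander: steel bench plane, 240 x 60 mm, about 110 mm high. Origin under its middle.
- mallet: Bystander: joiner's wooden mallet lying on its side, head 135 x 75 x 62 mm. Origin on the handle, on the bench.
- square: Bystander: try square with dark stock and steel blade, lying flat. Origin under its stock.
- glue: Bystander: yellow glue bottle, 64 mm wide, 190 mm high, standing. Origin under its middle.
- sample: Bystander: pale board 150 x 120 x 19 mm with half-cut dovetails, lying flat. Origin under its middle.
There are look-alikes about, which are no part of the job. Of the things that look like the part that bears heel, take the one that is farthest to the robot's left at the start.

How it is judged (in metres and radians):
On the way, in this order (a step that is already met when the one before it is completed fails the run):
1. the loose arm hangs on the bare upright at the level of the other arm, both hooks in their slots and fully down (x of heel in the frame of post_seat between -0.004 and 0.003 m and y of heel in the frame of post_seat between -0.004 and 0.004 m and z of heel in the frame of post_seat between -0.004 and 0.003 m and angle between the x axis of heel and the x axis of post_seat, either way round below 0.08 rad and angle between heel's own z axis and vertical below 0.06 rad), for 0.2 s.
2. the lock pin is home through the arm's plate and the upright (x of pin_collar in the frame of post_pinhole between -0.01 and -0.002 m and y of pin_collar in the frame of post_pinhole between -0.005 and 0.005 m and z of pin_collar in the frame of post_pinhole between -0.005 and 0.005 m and angle between the x axis of pin_collar and the x axis of post_pinhole, either way round below 0.15 rad), for 0.2 s.
At the end, for the whole second after the job is handed in: The arm hangs on the bare upright at the right level (heel within 3 mm of post_seat on each axis, square and upright within 0.06 rad); the lock pin is through plate and upright, collar within 3 mm of the plate, on the hole's line within 5 mm and 0.15 rad (all of step 1 and all of step 2); the robot touches nothing.
It fails at once if one of the other tools on the bench is moved more than 30 mm (distance of any of gauge, chisel, plane, mallet, square, glue, sample from where it was at the start of the episode above 0.03 m).
It also fails if it takes over 69 s, if anything falls off the work surface, if the arm or the gripper's body presses on something with over 40 N, if the wrist force passes 120 N, or if a joint passes its speed limit or range.

## Working session

There is one attempt and no reset: what is moved stays moved. The work goes in short steps, Python scripts to look and compute and a tool call to move; the robot and the scene stay as the last step left them, time stands still between calls to the robot, and variables do not carry over. Pictures are saved under pics/ and viewed, about 8 in all and at most 12, crops included, and the job is handed in when it is done.

Besides the shell and the picture viewer there is one more tool, called after "Call:" by a JSON object that holds its "api" and its "payload". arm_command: Moves the arm, as the interface text tells. Its arguments: {"type":"object","properties":{"plan":{"type":"array","items":{"type":"array","items":{"type":"array","items":{"type":"number"}}}},"jaw":{"type":"number"},"newtons":{"type":"number"}},"required":["plan"]}

```bash
mkdir -p pics; ls; python3 - <<'E'
from rig import sensors,get_image
import cv2,numpy as np,json
for n in("scene","top"):
    d=get_image(n); cv2.imwrite(f"pics/{n}0.png",d["img"][:,:,::-1]); print(n,{k:d[k] for k in d if k!="img"})
    np.savez(f"{n}0.npz",**d)
print(sensors.observe())
E
```

```text
pics
scene {'fx': 514.7078223288927, 'fy': 514.7078223288927, 'cx': 323.22507024498697, 'cy': 240.43082547984335, 'T': array([[ 0.67313525, -0.39830728,  0.62308928,  1.37063446],
       [ 0.73946486,  0.35229343, -0.57365587, -0.83920973],
       [ 0.00898105,  0.84690061,  0.53167536,  0.89610614],
       [ 0.        ,  0.        ,  0.        ,  1.        ]])}
top {'fx': 437.9202616088836, 'fy': 437.9202616088836, 'cx': 312.49500020436057, 'cy': 239.43411186885373, 'T': array([[ 0.05396297,  0.97550781, -0.21324283,  0.20784471],
       [-0.99853511,  0.05356344, -0.00765497, -0.03300568],
       [ 0.00395453,  0.21334353,  0.97696924,  1.51436136],
       [ 0.        ,  0.        ,  0.        ,  1.        ]])}
{'time_s': 0.1, 'q': array([ 5.43566273e+01,  2.18374251e+01,  7.43792162e+01, -8.88082229e-04,
        8.38581400e+01, -1.23350451e+01]), 'qvel': array([ 0.04524379, -0.04139403, -0.07706929, -0.00338681, -0.0273743 ,
        0.10078558]), 'joint_efforts': array([ 3.92034097e-03, -4.49219334e+01, -2.31655526e+01, -1.97131776e-04,
        3.64422449e-03,  2.27220090e-05]), 'position': array([0.21748512, 0.50492276, 0.25577776]), 'tool_rot': array([[-7.48053975e-04,  3.95676980e-01,  9.18389442e-01],
       [-1.06964723e-03,  9.18388857e-01, -3.95677599e-01],
       [-9.99999148e-01, -1.27834093e-03, -2.63769648e-04]]), 'ft_force': array([-0.42066201, -0.05666264,  0.00752296]), 'wrist_torque': array([ 0.01626903,  0.04471377, -0.017656  ]), 'grip_width': 0.08527329065922765}
```

View pics/scene0.png

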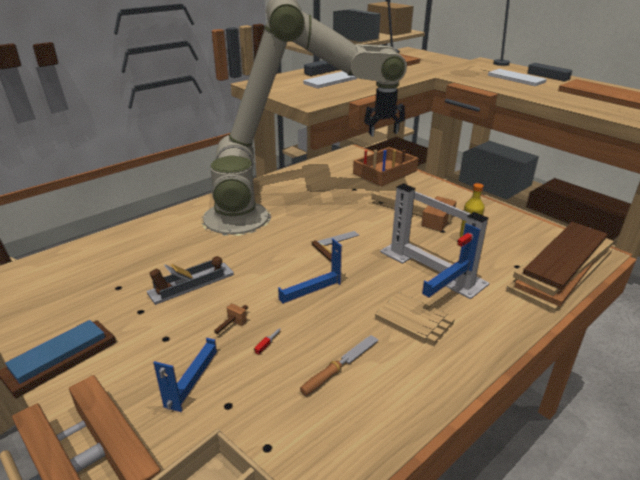

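View pics/top0.png

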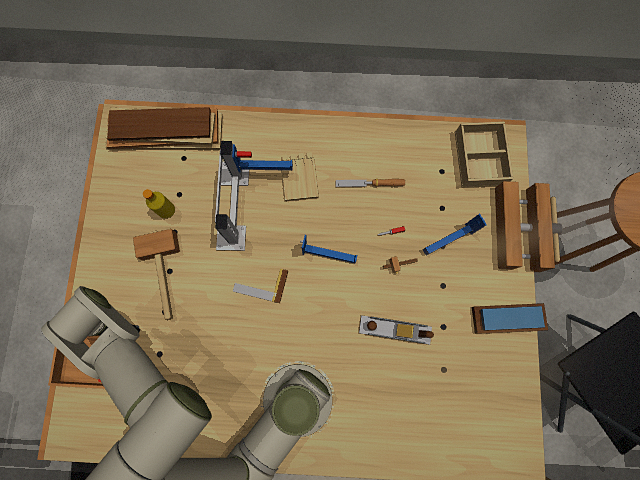

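```bash
cat > h.py <<'E'
import numpy as np,cv2
def load(n): return dict(np.load(n+".npz"))
def proj(d,P):
    P=np.atleast_2d(P); T=d["T"]; c=(P-T[:3,3])@T[:3,:3]
    return np.c_[d["cx"]+d["fx"]*c[:,0]/-c[:,2], d["cy"]-d["fy"]*c[:,1]/-c[:,2]]
def ray(d,uv):
    uv=np.asarray(uv,float); v=np.array([(uv[0]-d["cx"])/d["fx"],-(uv[1]-d["cy"])/d["fy"],-1.])
    return d["T"][:3,3],d["T"][:3,:3]@v
def onz(d,uv,z):
    o,v=ray(d,uv); return o+v*(z-o[2])/v[2]
def tri(d1,u1,d2,u2):
    A=[];b=[]
    for d,u in((d1,u1),(d2,u2)):
        o,v=ray(d,u); v=v/np.linalg.norm(v); M=np.eye(3)-np.outer(v,v); A.append(M); b.append(M@o)
    A=np.vstack(A); b=np.hstack(b); x,r,_,_=np.linalg.lstsq(A,b,rcond=None); return x,np.linalg.norm(A@x-b)
E
python3 - <<'E'
from h import *
t=load("top0")["img"][:,:,::-1]; s=load("scene0")["img"][:,:,::-1]
cv2.imwrite("pics/c1.png",cv2.resize(t[130:280,205:415],None,fx=3.8,fy=3.8,interpolation=cv2.INTER_CUBIC))
cv2.imwrite("pics/c2.png",cv2.resize(s[175:365,245:495],None,fx=3.1,fy=3.1,interpolation=cv2.INTER_CUBIC))
E
```

```text
(no output)
```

View pics/c1.png

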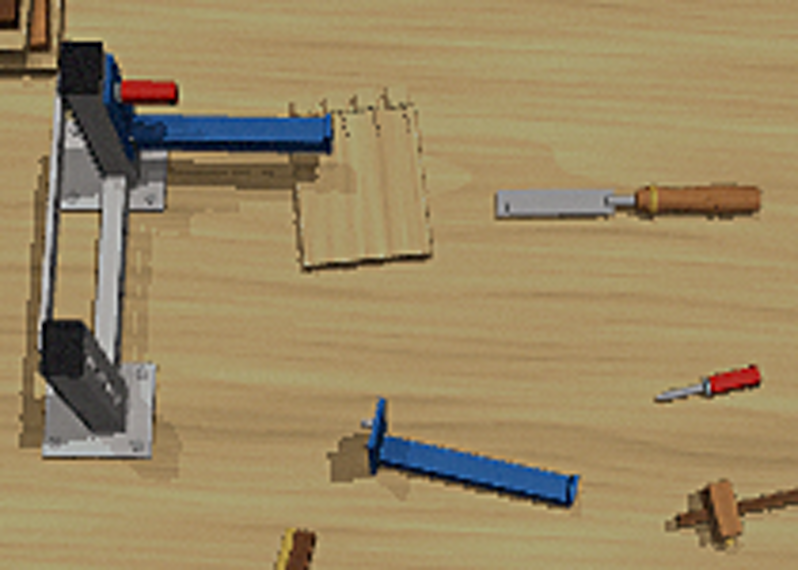

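View pics/c2.png

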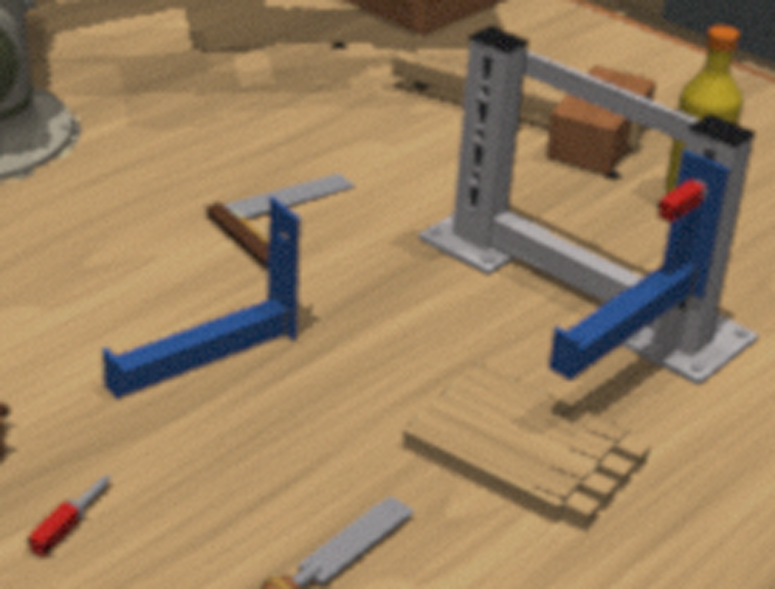

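```bash
cat >> h.py <<'E'
from scipy.optimize import least_squares
def fit(obs,x0):  # obs: (cam, uv, local xyz); pose x,y,yaw on bench
    def W(p,L): c,s=np.cos(p[2]),np.sin(p[2]); return np.array([p[0]+c*L[0]-s*L[1],p[1]+s*L[0]+c*L[1],L[2]])
    f=lambda p: np.ravel([proj(d,W(p,np.array(L)/1000.))[0]-u for d,u,L in obs])
    r=least_squares(f,x0,x_scale=[.01,.01,.01],loss="soft_l1"); return r.x,r.fun.reshape(-1,2)
E
python3 - <<'E'
from h import *
t=load("top0");s=load("scene0")
a=lambda u,v:np.array([u/3.8+205-.5+.13,v/3.8+130-.5+.13]); b=lambda u,v:np.array([u/3.1+245-.34,v/3.1+175-.34])
np.set_printoptions(precision=2,suppress=True)
rack=[(t,a(155,365),(-24,-45,4)),(t,a(153,458),(-24,45,4)),(t,a(43,457),(76,45,4)),(t,a(164,210),(-24,-195,4)),
(t,a(83,321),(0,-22,232)),(t,a(47,322),(32,-22,232)),
(s,b(470,40),(0,22,232)),(s,b(508,52),(0,-22,232)),(s,b(526,40),(32,-22,232)),(s,b(421,237),(-24,45,4)),(s,b(489,270),(-24,-45,4)),(s,b(699,380),(-24,-285,4))]
p,r=fit(rack,[.4,.25,1.57]); print("rack",p[:2],np.degrees(p[2])); print(r)
arm=[(t,a(382,400),(-2,-22,134)),(t,a(385,437),(-5,-12,30)),(s,b(295,338),(-2.5,-22,0)),(s,b(272,199),(-5,22,134)),(s,b(297,213),(-2.5,-22,134)),(s,b(119,397),(-186,-12,0)),(s,b(119,368),(-186,-12,42)),(t,a(577,474),(-186,-12,42))]
p,r=fit(arm,[.36,.03,1.4]);print("arm",p[:2],np.degrees(p[2])); print(r)
c,si=np.cos(p[2]),np.sin(p[2]);print("grip",p[0]-.085*c,p[1]-.085*si)
pin=[(t,a(655,399),(74,0,10)),(t,a(707,387),(28,0,10)),(t,a(760,373),(-24,0,15)),(s,b(108,480),(74,0,10)),(s,b(40,541),(-24,0,10))]
p,r=fit(pin,[.37,-.2,1.7]);print("pin",p[:2],np.degrees(p[2])); print(r)
E
```

```text
rack [0.53 0.24] 92.43746805006194
[[ 0.26 -0.81]
 [-0.35 -0.41]
 [ 0.1  -0.49]
 [-0.29 -0.13]
 [ 0.05 -0.44]
 [-1.02 -0.84]
 [-0.62 -1.98]
 [-0.84 -0.97]
 [ 0.06 -0.51]
 [-1.32 -0.46]
 [-0.65  0.51]
 [ 0.21  0.25]]
arm [0.5  0.01] 81.52624859242553
[[-1.06 -0.67]
 [-1.15 -0.72]
 [-0.29 -0.21]
 [-1.43 -1.24]
 [ 0.32  1.05]
 [-0.35  1.03]
 [-0.87 -1.81]
 [ 0.11 -0.73]]
grip 0.49088019844689335 -0.07298168404082699
pin [ 0.59 -0.32] 106.80520219979702
[[ 0.13 -0.34]
 [-1.01 -0.18]
 [-0.54 -0.21]
 [-0.03 -1.86]
 [-1.51  1.9 ]]
```

```bash
cat > go.py <<'E'
import sys,numpy as np
from rig import sensors
from scipy.spatial.transform import Rotation as R
# go.py x y z yaw [tilt]: row to take TCP there; tool down, tool y at yaw; tilt deg about tool y
a=[float(v) for v in sys.argv[1:]]
s=sensors.observe(); M=np.array(s["tool_rot"]); p=np.array(s["position"])
w=np.radians(a[3]); y=np.array([np.cos(w),np.sin(w),0]); x=np.array([0,0,-1.]); T=np.c_[x,y,np.cross(x,y)]
if len(a)>4: T=T@R.from_euler("y",a[4],degrees=True).as_matrix()
d=M.T@(np.array(a[:3])-p)/.025; r=R.from_matrix(M.T@T).as_rotvec(degrees=True)/6
np.set_printoptions(precision=3,suppress=True)
print("row",np.r_[d,r],"at",p,"t",s["time_s"],"F",s["ft_force"],"w",s["grip_width"],"z tool",M[:,2],"x tool",M[:,0])
E
python3 go.py .491 -.073 .17 -8.5
```

```text
row [  3.448 -16.897  19.195  12.532   0.006   0.012] at [0.217 0.505 0.256] t 0.1 F [-0.421 -0.057  0.008] w 0.08527329065922765 z tool [ 0.918 -0.396 -0.   ] x tool [-0.001 -0.001 -1.   ]
```

Call:
{"api": "arm_command", "payload": {"plan": [[[0.5,-16.9,19.2,12.53,0,0],[0.5,-16.9,19.2,12.53,0,0],[0.5,-16.9,19.2,12.53,0,0],[0.5,-16.9,19.2,12.53,0,0],[0.5,-16.9,19.2,12.53,0,0],[0.5,-16.9,19.2,12.53,0,0],[0.5,-16.9,19.2,12.53,0,0],[0.5,-16.9,19.2,12.53,0,0],[0.5,-16.9,19.2,12.53,0,0],[0.5,-16.9,19.2,12.53,0,0]]], "jaw": 0, "newtons": 60}}

```text
time_s: 1.1
position: [0.4319, 0.0512, 0.2465]
tool_rot: [[-0.0, 0.989, -0.151], [0.0, -0.151, -0.989], [-1.0, -0.0, -0.0]]
ft_force: [0.9, 0.8, 0.1]
grip_width: 0.0853
```

```bash
python3 go.py .491 -.073 .14 -8.5
```

```text
row [ 4.258  3.089  4.555 -0.032 -0.001  0.001] at [0.432 0.051 0.246] t 1.1 F [0.939 0.753 0.081] w 0.08532766788603335 z tool [-0.151 -0.989 -0.   ] x tool [-0.  0. -1.]
```

Call:
{"api": "arm_command", "payload": {"plan": [[[0,3.1,4.55,0,0,0],[0,3.1,4.55,0,0,0],[0,3.1,4.55,0,0,0],[3,3.1,4.55,0,0,0],[4.25,3.1,4.55,0,0,0],[4.25,3.1,4.55,0,0,0],[4.25,3.1,4.55,0,0,0]]]}}

```text
time_s: 1.8
position: [0.4914, -0.0706, 0.1403]
tool_rot: [[-0.002, 0.989, -0.147], [0.001, -0.147, -0.989], [-1.0, -0.002, -0.0]]
ft_force: [0.2, 0.2, 0.3]
grip_width: 0.0853
```

```bash
python3 - <<'E'
from h import *
from rig import get_image
o=[]
for n in("scene","top"):
    d=get_image(n); np.savez(n+"1.npz",**d); g=proj(d,[.491,-.073,.03])[0].astype(int); i=d["img"][:,:,::-1]
    o.append(cv2.resize(i[g[1]-60:g[1]+60,g[0]-80:g[0]+80],None,fx=2.5*2,fy=5,interpolation=cv2.INTER_CUBIC)[:, :]); print(n,g)
cv2.imwrite("pics/g1.png",cv2.resize(np.vstack(o),(400*1,600)))
E
python3 go.py .491 -.073 .03 -8.5
```

```text
scene [311 280]
top [326 251]
row [ 4.496 -0.06   0.091  0.007  0.008 -0.032] at [ 0.492 -0.071  0.142] t 1.9 F [ 0.17  -0.338 -0.091] w 0.08543467487369184 z tool [-0.147 -0.989  0.001] x tool [ 0.003 -0.001 -1.   ]
```

View pics/g1.png

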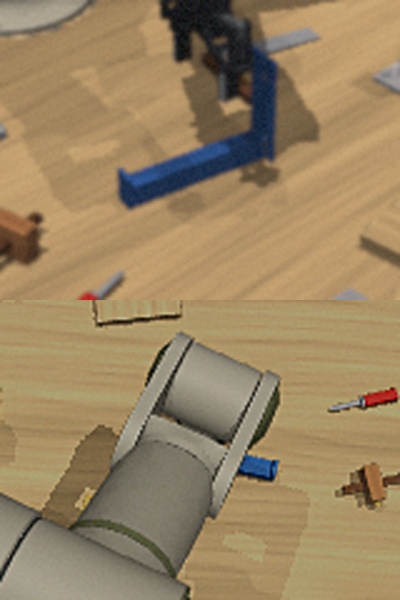

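Call:
{"api": "arm_command", "payload": {"plan": [[[2,0,0.09,0,0,0],[4,0,0.09,0,0,0],[4.45,0,0.09,0,0,0],[4.45,0,0.09,0,0,0]]]}}

```text
time_s: 2.3
position: [0.4916, -0.0729, 0.0297]
tool_rot: [[-0.0, 0.989, -0.147], [0.0, -0.147, -0.989], [-1.0, -0.0, -0.0]]
ft_force: [-0.1, -0.3, 0.6]
grip_width: 0.0855
```

Call:
{"api": "arm_command", "payload": {"plan": [[[0,0,0,0,0,0],[0,0,0,0,0,0],[0,0,0,0,0,0],[0,0,0,0,0,0],[0,0,0,0,0,0],[0,0,0,0,0,0],[0,0,0,0,0,0],[0,0,0,0,0,0],[0,0,0,0,0,0],[0,0,0,0,0,0]]], "jaw": 1, "newtons": 100}}

```text
time_s: 3.3
position: [0.4914, -0.073, 0.0302]
tool_rot: [[0.001, 0.989, -0.148], [-0.0, -0.148, -0.989], [-1.0, 0.001, 0.0]]
ft_force: [-3.2, 1.0, 10.9]
grip_width: 0.0221
```

Call:
{"api": "arm_command", "payload": {"plan": [[[-1,0,0,0,0,0],[-2,0,0,0,0,0],[-3.48,0,0,0,0,0],[-3.48,0,0,0,0,0],[-3.48,0,0,0,0,0],[-3.48,0,0,0,0,0]]]}}

```text
time_s: 3.9
position: [0.4903, -0.0726, 0.1147]
tool_rot: [[-0.003, 0.989, -0.148], [0.001, -0.148, -0.989], [-1.0, -0.003, -0.001]]
ft_force: [0.3, 0.1, -5.1]
grip_width: 0.0224
```

```bash
cat > hold.py <<'E'
E
python3 - <<'E'
from h import *
t=load("top0");s=load("scene0")
a=lambda u,v:np.array([u/3.8+205-.37,v/3.8+130-.37]); b=lambda u,v:np.array([u/3.1+245-.34,v/3.1+175-.34])
rack=[(t,a(155,365),(-24,-45,4)),(t,a(153,458),(-24,45,4)),(t,a(43,457),(76,45,4)),(t,a(164,210),(-24,-195,4)),
(t,a(83,321),(0,-22,232)),(t,a(47,322),(32,-22,232)),
(s,b(470,40),(0,22,232)),(s,b(508,52),(0,-22,232)),(s,b(526,40),(32,-22,232)),(s,b(421,237),(-24,45,4)),(s,b(489,270),(-24,-45,4)),(s,b(699,380),(-24,-285,4))]
p,r=fit(rack,[.4,.25,1.57]); np.save("rack.npy",p); n=np.array([np.cos(p[2]),np.sin(p[2])]); print(p,n,"standoff tcp",p[:2]-n*.125,"final",p[:2]-n*.085)
arm=[(t,a(382,400),(-2,-22,134)),(t,a(385,437),(-5,-12,30)),(s,b(295,338),(-2.5,-22,0)),(s,b(272,199),(-5,22,134)),(s,b(297,213),(-2.5,-22,134)),(s,b(119,397),(-186,-12,0)),(s,b(119,368),(-186,-12,42)),(t,a(577,474),(-186,-12,42))]
p,r=fit(arm,[.36,.03,1.4]); print(p)
E
```

```text
[0.5313917  0.24086257 1.61333817] [-0.04252901  0.99909523] standoff tcp [0.53670783 0.11597567] final [0.53500667 0.15593948]
[0.50340548 0.01109041 1.42290146]
```

```bash
python3 go.py .5367 .116 .117 2.44
```

```text
row [-0.087  0.724 -7.734 -1.821 -0.009  0.027] at [ 0.49  -0.073  0.115] t 3.9 F [ 0.33   0.141 -5.051] w 0.022402695536739892 z tool [-0.148 -0.989 -0.001] x tool [-0.003  0.001 -1.   ]
```

Call:
{"api": "arm_command", "payload": {"plan": [[[0,0.2,-1,-0.5,0,0],[0,0.4,-3,-1,0,0],[0,0.6,-5,-1.5,0,0],[0,0.72,-6.7,-1.82,0,0],[0,0.72,-7.73,-1.82,0,0],[0,0.72,-7.73,-1.82,0,0],[0,0.72,-7.73,-1.82,0,0],[0,0.72,-7.73,-1.82,0,0]]]}}

```text
time_s: 4.7
position: [0.537, 0.1149, 0.1152]
tool_rot: [[-0.002, 0.999, 0.042], [-0.0, 0.042, -0.999], [-1.0, -0.002, 0.0]]
ft_force: [0.2, 0.4, -5.2]
grip_width: 0.0224
```

```bash
python3 - <<'E'
from h import *
from rig import get_image
d=get_image("scene"); np.savez("scene2.npz",**d); t=get_image("top"); np.savez("top2.npz",**t)
i=d["img"][:,:,::-1][175:315,340:480]
j=t["img"][:,:,::-1][190:280,200:320]
cv2.imwrite("pics/s2.png",np.hstack([cv2.resize(i,(560,560),interpolation=cv2.INTER_CUBIC),np.vstack([cv2.resize(j,(240,180),interpolation=cv2.INTER_CUBIC),np.zeros((380,240,3),np.uint8)])]))
E
python3 go.py .5367 .116 .117 2.44
```

```text
row [-0.055 -0.019 -0.055 -0.015  0.001  0.01 ] at [0.537 0.115 0.116] t 4.8 F [-0.969  0.801 -5.444] w 0.02250605207200058 z tool [ 0.041 -0.999  0.   ] x tool [-0.001 -0.    -1.   ]
```

View pics/s2.png

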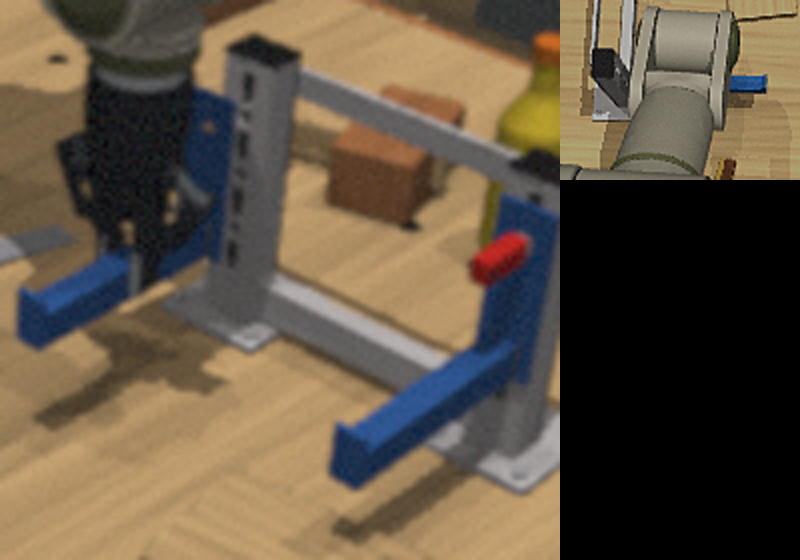

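```bash
cat > rel.py <<'E'
import sys
from h import *
d=load(sys.argv[1]); zh=float(sys.argv[2]); p=np.load("rack.npy"); n=np.array([np.cos(p[2]),np.sin(p[2]),0]); yv=np.array([-n[1],n[0],0])
im=cv2.resize(d["img"],None,fx=8,fy=8,interpolation=cv2.INTER_CUBIC).astype(int)
m=((im[...,2]>im[...,0]*1.6+10)&(im[...,2]>1.3*im[...,1])).astype(np.uint8)
N,l,st,c=cv2.connectedComponentsWithStats(m)
P=[]
for k in range(1,N):
    x,y,w,h,a=st[k]
    if a<12000 or x/8<330 : continue
    M=(l==k); 
    cnt=max(cv2.findContours(M.astype(np.uint8),cv2.RETR_EXTERNAL,cv2.CHAIN_APPROX_NONE)[0],key=len)[:,0,:].astype(float)
    cnt=cnt[cnt[:,0]<x+0.35*w] if True else cnt
    f=lambda v:(cnt[np.argsort(cnt@np.array(v,float))[-12:]].mean(0)+.5)/8-.5
    e=[f(v) for v in((-.5,1),(-1,.6),(-1,-.8))]
    P.append(e); print("blob",st[k][:4]/8,a,np.round(e,2).tolist())
np.set_printoptions(precision=4,suppress=True)
# first=held (leftmost), second=fixed
P=sorted(P,key=lambda e:e[0][0]); h,o=P[0],P[-1]
for i,z in((0,0),(1,0),(2,.042)):
    q=onz(d,h[i],zh+z)-onz(d,o[i],.075+z); print("held-fixed in rack axes: x %.1f y-240 %.1f mm"%(q@n*1e3,q@yv*1e3-240))
E
python3 rel.py scene2 0.0862; python3 rel.py scene0 0.0
```

```text
blob [379.125 197.75   19.125  46.125] 20128 [[379.82, 243.2], [379.53, 242.93], [378.98, 239.97]]
blob [423.25  224.     56.5    72.375] 65011 [[427.72, 295.56], [423.05, 292.48], [424.34, 281.45]]
blob [345.125 237.     27.5    24.375] 21609 [[347.46, 260.15], [344.94, 258.24], [345.22, 247.56]]
held-fixed in rack axes: x -42.6 y-240 2.6 mm
held-fixed in rack axes: x -42.7 y-240 -2.0 mm
held-fixed in rack axes: x -42.0 y-240 -4.1 mm
blob [423.25  223.875  56.5    72.5  ] 64788 [[427.76, 295.6], [423.05, 292.6], [424.47, 281.36]]
held-fixed in rack axes: x 85.1 y-240 -190.0 mm
held-fixed in rack axes: x 85.3 y-240 -188.5 mm
held-fixed in rack axes: x 89.2 y-240 -186.1 mm
```

```bash
python3 - <<'E'
from h import *
d=load("scene2");p=np.load("rack.npy"); n=np.array([np.cos(p[2]),np.sin(p[2]),0]); yv=np.array([-n[1],n[0],0]); o0=np.array([p[0],p[1],0])
def onface(uv,x):
    o,v=ray(d,uv); q=o+v*((x-(o-o0)@n)/(v@n)); return (q-o0)@yv*1e3,q[2]*1e3
S=8; x0,y0=385,185
im=cv2.resize(d["img"][y0:y0+65,x0:x0+32],None,fx=S,fy=S,interpolation=cv2.INTER_CUBIC)
g=im.max(2); m=(g<75).astype(np.uint8)
N,l,st,c=cv2.connectedComponentsWithStats(m)
for k in range(1,N):
    if st[k][4]>150:
        x,y,w,h,a=st[k]; u=(c[k]+.5)/S-.5+[x0,y0]; print(np.round(u,2),w/S,h/S,a,"y,z %.1f %.1f"%onface(u,0))
# expected pixel of slots centre and plate hole
for z in (60,108,156,204): print("exp slot",z,proj(d,o0+[0,0,z/1e3])[0])
b=d["img"][198:215,383:401].astype(int); r=b[...,0]*2-b[...,2]; print(r)
heel=np.array([.537,.115,0])+n*.08; heel[2]=.0862+.105; print("exp hole",proj(d,heel)[0])
E
```

```text
[405.64 188.06] 17.25 8.125 5401 y,z -14.1 236.8
[391.84 218.05] 17.5 55.625 40938 y,z 25.0 121.4
[401.67 196.1 ] 3.25 7.25 1175 y,z -3.1 206.8
[401.17 203.37] 2.125 2.25 213 y,z -3.9 183.0
exp slot 60 [396.59944176 238.26436414]
exp slot 108 [397.94071008 224.82959174]
exp slot 156 [399.32654809 210.94838842]
exp slot 204 [400.75921486 196.5981262 ]
[[ 15  29  22  28  19 -11 -23 -10 -13  43  89 133 138 100  96 101 101  91]
 [ 13  12  10  19  16 -20 -16 -41 -27 -15   2  17  42  41  65  87  98  85]
 [ 27  19  27  22  23   5 -26  -8  -4  -6 -34 -29 -10 -12  11  46  80  87]
 [ 12  25  22  33  19   5   3 -16 -10   4 -26  -3 -14 -24  -6  21  70  98]
 [ 33  26  16  19   6 -16  -4 -19 -24 -16 -14 -11 -11 -28 -15  20  59  89]
 [ 18  14   1  22   4  -1   0 -37  -7 -14 -19 -46 -12 -13  -2  30  77  74]
 [ -3  30  18   1  24 -29 -26 -10  -4   5 -20 -36 -14 -12 -16  50  85  97]
 [  3  29  31  23  11 -21 -16  19  44  56  11  -3 -21 -17   7  49 105 111]
 [ 17  27  19  29   8 -11  -7  38  89 110  47 -13 -13 -25  -3  54 101 113]
 [ 31  17   5  28  12  -7 -13  19  69  90  55   7 -19 -24  -9  47  73  89]
 [ 30  12  26  29 -16 -19 -25  -8   7  30  19 -11 -16  -8  -3  34  63  51]
 [ 11   7  17  14 -12   2 -27 -12 -13 -18 -10 -21 -16 -41   4  32  63  33]
 [ 22   6  14   8 -26 -26 -21 -13 -22 -22 -27 -10 -15 -32   7  35  51  37]
 [ 30  22  16   3 -30 -14 -18 -31 -11  -8 -13 -14 -17   0  11  46  48  37]
 [ 33  17  14  -5 -19  -7 -21 -17 -30   1 -34 -28   0 -23  21  54  57  39]
 [ 33   9  16  -9 -15 -15  -1 -19 -28 -12 -25 -14 -31  -1  32  60  67  39]
 [ 30  24  23  -6 -18 -16 -14 -14 -15 -19 -10 -29 -15  -9  26  71  70  58]]
exp hole [390.58439948 205.62367583]
```

Call:
{"api": "arm_command", "payload": {"plan": [[[-0.06,-0.08,-0.5,0,0,0],[-0.06,-0.08,-1.0,0,0,0],[-0.06,-0.08,-1.1,0,0,0],[-0.06,-0.08,-1.2,0,0,0],[-0.06,-0.08,-1.3,0,0,0],[-0.06,-0.08,-1.4,0,0,0],[-0.06,-0.08,-1.48,0,0,0],[-0.06,-0.08,-1.48,0,0,0]]]}}

```text
time_s: 5.6
position: [0.5338, 0.1526, 0.1175]
tool_rot: [[-0.0, 0.999, 0.043], [-0.0, 0.043, -0.999], [-1.0, -0.0, 0.0]]
ft_force: [0.1, 0.6, -5.3]
grip_width: 0.0223
```

```bash
python3 go.py .533 .157 .117 2.44
```

```text
row [ 0.021 -0.026 -0.177 -0.     0.     0.   ] at [0.534 0.153 0.118] t 5.6 F [ 0.126  0.607 -5.28 ] w 0.022286329005497832 z tool [ 0.043 -0.999  0.   ] x tool [-0. -0. -1.]
```

Call:
{"api": "arm_command", "payload": {"plan": [[[0,0,-0.05,0,0,0],[0,0,-0.1,0,0,0],[0,0,-0.15,0,0,0],[0,0,-0.2,0,0,0],[0,0,-0.2,0,0,0]]]}}

```text
time_s: 6.1
position: [0.5336, 0.1576, 0.1176]
tool_rot: [[0.0, 0.999, 0.043], [0.0, 0.043, -0.999], [-1.0, 0.0, -0.0]]
ft_force: [0.4, 0.3, -5.6]
grip_width: 0.0221
```

Call:
{"api": "arm_command", "payload": {"plan": [[[0,0,-0.04,0,0,0],[0,0,-0.04,0,0,0]]]}}

```text
time_s: 6.3
position: [0.5336, 0.1585, 0.1175]
tool_rot: [[-0.0, 0.999, 0.043], [-0.0, 0.043, -0.999], [-1.0, -0.0, 0.0]]
ft_force: [-0.2, -0.8, -5.3]
grip_width: 0.0222
```

Call:
{"api": "arm_command", "payload": {"plan": [[[0,0,-0.04,0,0,0],[0,0,-0.04,0,0,0]]]}}

```text
time_s: 6.5
position: [0.5337, 0.1586, 0.1175]
tool_rot: [[0.0, 0.999, 0.043], [-0.002, 0.043, -0.999], [-1.0, -0.0, 0.002]]
ft_force: [-0.8, -6.6, -5.6]
grip_width: 0.0225
```

Call:
{"api": "arm_command", "payload": {"plan": [[[0,0,-0.03,0,0,0],[0,0,-0.03,0,0,0]]]}}

```text
time_s: 6.7
position: [0.5337, 0.1586, 0.1175]
tool_rot: [[-0.0, 0.999, 0.043], [-0.003, 0.043, -0.999], [-1.0, -0.0, 0.003]]
ft_force: [0.3, -10.3, -5.1]
grip_width: 0.0222
```

Call:
{"api": "arm_command", "payload": {"plan": [[[0,0,0.05,0,0,0],[0.1,0,0.05,0,0,0],[0.2,0,0.05,0,0,0],[0.3,0,0.05,0,0,0],[0.36,0,0.05,0,0,0],[0.36,0,0.05,0,0,0]]]}}

```text
time_s: 7.3
position: [0.5337, 0.1586, 0.1084]
tool_rot: [[0.0, 0.999, 0.043], [-0.001, 0.043, -0.999], [-1.0, 0.0, 0.001]]
ft_force: [0.4, -5.6, -4.7]
grip_width: 0.0222
```

Call:
{"api": "arm_command", "payload": {"plan": [[[0.06,0,0,0,0,0],[0.08,0,0,0,0,0],[0.08,0,0,0,0,0]]]}}

```text
time_s: 7.6
position: [0.5338, 0.1586, 0.1065]
tool_rot: [[0.0, 0.999, 0.043], [-0.001, 0.043, -0.999], [-1.0, 0.0, 0.001]]
ft_force: [1.0, -5.3, -2.9]
grip_width: 0.0222
```

Call:
{"api": "arm_command", "payload": {"plan": [[[0.04,0,0,0,0,0],[0.06,0,0,0,0,0],[0.06,0,0,0,0,0]]]}}

```text
time_s: 7.9
position: [0.5338, 0.1586, 0.1051]
tool_rot: [[0.001, 0.999, 0.043], [-0.001, 0.043, -0.999], [-1.0, 0.0, 0.001]]
ft_force: [0.8, -5.2, -1.7]
grip_width: 0.0225
```

Call:
{"api": "arm_command", "payload": {"plan": [[[0.04,0,0,0,0,0],[0.06,0,0,0,0,0],[0.06,0,0,0,0,0]]]}}

```text
time_s: 8.2
position: [0.5339, 0.1585, 0.1044]
tool_rot: [[0.001, 0.999, 0.043], [-0.001, 0.043, -0.999], [-1.0, 0.001, 0.001]]
ft_force: [-2.1, -7.6, 4.4]
grip_width: 0.0222
```

Call:
{"api": "arm_command", "payload": {"plan": [[[0.04,0,0,0,0,0],[0.06,0,0,0,0,0],[0.06,0,0,0,0,0]]]}}

```text
time_s: 8.5
position: [0.5341, 0.1584, 0.1039]
tool_rot: [[0.003, 0.999, 0.043], [-0.001, 0.043, -0.999], [-1.0, 0.002, 0.001]]
ft_force: [-4.0, -8.3, 13.6]
grip_width: 0.0224
```

Call:
{"api": "arm_command", "payload": {"plan": [[[0.05,0,0,0,0,0],[0.1,0,0,0,0,0],[0.1,0,0,0,0,0]]]}}

```text
time_s: 8.8
position: [0.5349, 0.1582, 0.1033]
tool_rot: [[0.006, 0.999, 0.043], [-0.002, 0.043, -0.999], [-1.0, 0.006, 0.002]]
ft_force: [-7.4, -10.5, 27.7]
grip_width: 0.0221
```

```bash
python3 - <<'E'
from h import *
from rig import get_image
d=get_image("scene"); np.savez("scene3.npz",**d)
i=d["img"][:,:,::-1][175:315,340:480]
cv2.imwrite("pics/s3.png",cv2.resize(i,(560,560),interpolation=cv2.INTER_CUBIC))
E
python3 rel.py scene3 .075;python3 go.py .533 .157 .117 2.44
```

```text
blob [395.5   195.75   11.     26.875] 12152 [[398.25, 218.67], [396.5, 216.2], [398.0, 195.64]]
blob [423.25  224.     56.375  72.375] 65074 [[427.18, 295.32], [423.08, 292.48], [424.44, 281.35]]
blob [355.875 234.625  26.375  24.75 ] 20664 [[358.66, 258.35], [355.69, 256.48], [355.77, 246.08]]
held-fixed in rack axes: x -0.6 y-240 -4.0 mm
held-fixed in rack axes: x -1.7 y-240 -6.1 mm
held-fixed in rack axes: x -2.7 y-240 -7.9 mm
row [-0.549 -0.072  0.045  0.002  0.017 -0.054] at [0.535 0.158 0.103] t 8.85 F [-5.664 -9.901 27.708] w 0.022334181885156346 z tool [ 0.043 -0.999  0.002] x tool [ 0.006 -0.002 -1.   ]
```

View pics/s3.png

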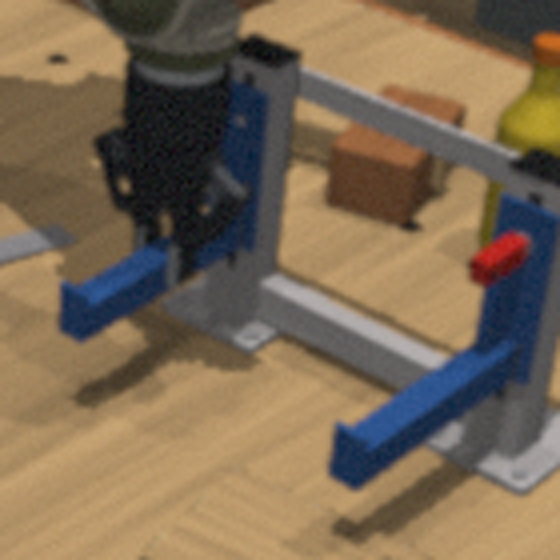

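Call:
{"api": "arm_command", "payload": {"plan": [[[-0.1,0,0,0,0,0],[-0.14,0,0,0,0,0],[-0.14,0,0,0,0,0]]]}}

```text
time_s: 9.15
position: [0.5344, 0.1582, 0.1039]
tool_rot: [[0.003, 0.999, 0.042], [-0.001, 0.042, -0.999], [-1.0, 0.003, 0.002]]
ft_force: [-0.1, -7.1, 3.1]
grip_width: 0.0223
```

Call:
{"api": "arm_command", "payload": {"plan": [[[0,0,0,0,0,0],[0,0,0,0,0,0],[0,0,0,0,0,0],[0,0,0,0,0,0],[0,0,0,0,0,0],[0,0,0,0,0,0],[0,0,0,0,0,0],[0,0,0,0,0,0]]], "jaw": 0}}

```text
time_s: 9.95
position: [0.5336, 0.159, 0.103]
tool_rot: [[-0.0, 0.999, 0.042], [0.0, 0.042, -0.999], [-1.0, -0.0, -0.0]]
ft_force: [0.7, 0.7, 0.0]
grip_width: 0.0852
```

Call:
{"api": "arm_command", "payload": {"plan": [[[-2,0,0,0,0,0],[-4,0,0,0,0,0],[-6,0,0,0,0,0],[-6,0,0,0,0,0],[-6,0,4,0,0,0],[-6,0,8,0,0,0],[-6,0,8,0,0,0],[-6,0,10,0,0,0],[-6,0,10,0,0,0]]]}}

```text
time_s: 10.85
position: [0.5438, -0.0927, 0.2527]
tool_rot: [[-0.0, 0.999, 0.042], [0.0, 0.042, -0.999], [-1.0, -0.0, -0.0]]
ft_force: [1.4, 0.6, -0.2]
grip_width: 0.0852
```

```bash
python3 - <<'E'
from h import *
from rig import get_image
o=[]
for n in("scene","top"):
    d=get_image(n); np.savez(n+"4.npz",**d); o.append(d["img"][:,:,::-1])
a=cv2.resize(o[0][170:320,345:490],(435,450),interpolation=cv2.INTER_CUBIC)
b=cv2.resize(o[1][130:260,205:310],(363,450),interpolation=cv2.INTER_CUBIC)
cv2.imwrite("pics/s4.png",np.hstack([a,b]))
E
python3 rel.py scene4 .075;python3 go.py .59 -.32 .117 16.8
```

```text
blob [355.25  194.625  51.5    64.125] 55977 [[357.88, 257.84], [354.97, 255.74], [355.69, 246.1]]
blob [423.25  224.     56.5    72.375] 65015 [[427.1, 295.26], [423.01, 292.46], [424.53, 281.35]]
held-fixed in rack axes: x -0.3 y-240 -1.0 mm
held-fixed in rack axes: x -0.3 y-240 -2.2 mm
held-fixed in rack axes: x -3.2 y-240 -7.6 mm
row [ 5.413  1.514  9.011 -2.454  0.008  0.008] at [ 0.544 -0.096  0.252] t 10.95 F [ 0.107  1.111 -0.55 ] w 0.0857353618589787 z tool [ 0.036 -0.999  0.001] x tool [-0.001 -0.001 -1.   ]
```

View pics/s4.png

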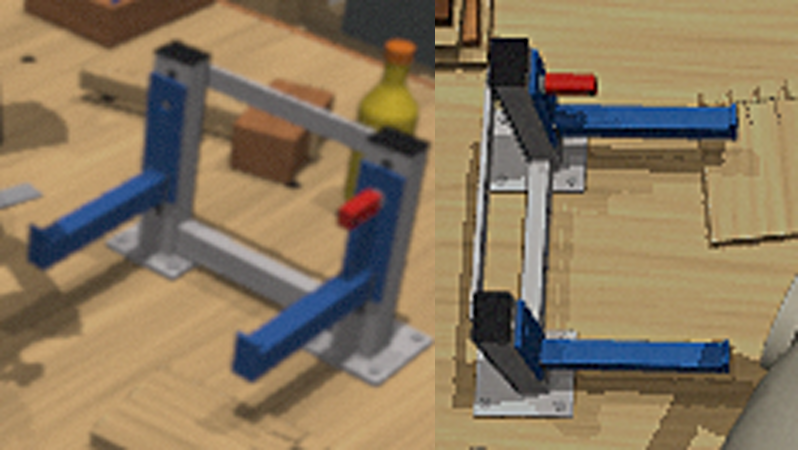

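```bash
python3 - <<'E'
from h import *
np.set_printoptions(precision=4,suppress=True)
C={}
for n,(x0,x1,y0,y1) in(("top",(365,420,215,245)),("scene",(240,290,320,360))):
    d=load(n+"0"); im=cv2.resize(d["img"][y0:y1,x0:x1],None,fx=8,fy=8,interpolation=cv2.INTER_CUBIC).astype(int)
    m=((im[...,0]>1.8*im[...,1])&(im[...,0]>1.8*im[...,2])&(im[...,0]>70)).astype(np.uint8)
    N,l,st,c=cv2.connectedComponentsWithStats(m); k=1+np.argmax(st[1:,4]); cnt=cv2.findContours((l==k).astype(np.uint8),0,1)[0][0]
    f=lambda p:(np.array(p)+.5)/8-.5+[x0,y0]
    r=cv2.minAreaRect(cnt); b=cv2.boxPoints(r); C[n]=(d,f(c[k])); print(n,f(c[k]),r[1][0]/8,r[1][1]/8)
    e=[np.linalg.norm(b[i]-b[i-1]) for i in range(4)]; i=int(np.argmax(e)); v=b[i]-b[i-1]
    a=f(c[k]-v/2);z=f(c[k]+v/2); A,Z=onz(d,a,.012),onz(d,z,.012); q=A-Z; print("ends",A,Z,"ang",np.degrees(np.arctan2(q[1],q[0])),np.linalg.norm(q), "centre z.012",onz(d,C[n][1],.012))
print(tri(*C["top"],*C["scene"]))
E
```

```text
top [397.8497 229.3788] 5.15541410446167 13.527440071105957
ends [ 0.596  -0.3434  0.012 ] [ 0.5812 -0.2973  0.012 ] ang -72.22446932224965 0.04840481696655903 centre z.012 [ 0.5886 -0.3203  0.012 ]
scene [261.9363 344.8475] 8.396892547607422 19.798988342285156
ends [ 0.5976 -0.3463  0.012 ] [ 0.5812 -0.2919  0.012 ] ang -73.20683277671998 0.05687525520720178 centre z.012 [ 0.5896 -0.3195  0.012 ]
(array([ 0.589 , -0.3199,  0.0117]), np.float64(0.0008357347182143573))
```

```bash
python3 go.py .5913 -.3277 .1 17
```

```text
row [ 6.094  1.555  9.32  -2.487  0.008  0.008] at [ 0.544 -0.096  0.252] t 10.95 F [ 0.107  1.111 -0.55 ] w 0.0857353618589787 z tool [ 0.036 -0.999  0.001] x tool [-0.001 -0.001 -1.   ]
```

Call:
{"api": "arm_command", "payload": {"plan": [[[1,0.3,2,-0.6,0,0],[2,0.6,4,-1.2,0,0],[3,1,6,-1.8,0,0],[4,1.3,8,-2.49,0,0],[5,1.55,9.3,-2.49,0,0],[6,1.55,9.32,-2.49,0,0],[6,1.55,9.32,-2.49,0,0],[6,1.55,9.32,-2.49,0,0],[6,1.55,9.32,-2.49,0,0],[6,1.55,9.32,-2.49,0,0]]], "jaw": 0.4}}

```text
time_s: 11.95
position: [0.5935, -0.3211, 0.1053]
tool_rot: [[0.002, 0.954, 0.3], [-0.002, 0.3, -0.954], [-1.0, 0.002, 0.003]]
ft_force: [0.0, -0.1, 0.7]
grip_width: 0.0515
```

```bash
python3 go.py .5913 -.3277 .028 17
```

```text
row [ 3.091 -0.168  0.219  0.075  0.024 -0.017] at [ 0.593 -0.321  0.105] t 11.95 F [ 0.024 -0.095  0.65 ] w 0.05147105328506214 z tool [ 0.3   -0.954  0.003] x tool [ 0.002 -0.002 -1.   ]
```

Call:
{"api": "arm_command", "payload": {"plan": [[[0,0,0,0,0,0],[0,0,0,0,0,0]]]}}

```text
time_s: 12.15
position: [0.593, -0.3216, 0.104]
tool_rot: [[0.001, 0.954, 0.299], [-0.001, 0.299, -0.954], [-1.0, 0.001, 0.001]]
ft_force: [0.2, 0.3, -1.1]
grip_width: 0.0512
```

```bash
python3 go.py .5913 -.3277 .028 17
```

```text
row [ 3.038 -0.14   0.211  0.068  0.01  -0.006] at [ 0.593 -0.322  0.104] t 12.15 F [ 0.171  0.275 -1.058] w 0.051219598997039095 z tool [ 0.299 -0.954  0.001] x tool [ 0.001 -0.001 -1.   ]
```

Call:
{"api": "arm_command", "payload": {"plan": [[[0,-0.14,0.21,0.07,0,0],[1,-0.14,0.21,0.07,0,0],[2,-0.14,0.21,0.07,0,0],[2.8,-0.14,0.21,0.07,0,0],[3.04,-0.14,0.21,0.07,0,0],[3.04,-0.14,0.21,0.07,0,0]]]}}

```text
time_s: 12.75
position: [0.5907, -0.3282, 0.0266]
tool_rot: [[-0.001, 0.957, 0.291], [0.001, 0.291, -0.957], [-1.0, -0.001, -0.001]]
ft_force: [-0.7, -0.6, 0.2]
grip_width: 0.051
```

Call:
{"api": "arm_command", "payload": {"plan": [[[0,0,0,0,0,0],[0,0,0,0,0,0],[0,0,0,0,0,0],[0,0,0,0,0,0],[0,0,0,0,0,0],[0,0,0,0,0,0],[0,0,0,0,0,0]]], "jaw": 1, "newtons": 60}}

```text
time_s: 13.45
position: [0.5915, -0.3284, 0.0285]
tool_rot: [[0.002, 0.957, 0.292], [-0.002, 0.292, -0.957], [-1.0, 0.001, 0.002]]
ft_force: [-1.0, 0.1, 6.2]
grip_width: 0.0141
```

Call:
{"api": "arm_command", "payload": {"plan": [[[-1,0,0,0,0,0],[-2.5,0,0,0,0,0],[-4,0,0,0,0,0],[-5.5,0,0,0,0,0],[-6.8,0,0,0,0,0],[-6.8,0,0,0,0,0],[-6.8,0,0,0,0,0]]]}}

```text
time_s: 14.15
position: [0.5909, -0.3279, 0.1974]
tool_rot: [[0.001, 0.957, 0.292], [-0.001, 0.292, -0.957], [-1.0, 0.0, 0.001]]
ft_force: [0.4, 0.7, -0.9]
grip_width: 0.0147
```

```bash
python3 go.py .5351 .1366 .198 2.44
```

```text
row [ -0.035   3.282 -18.423   2.419   0.006  -0.005] at [ 0.591 -0.328  0.197] t 14.15 F [ 0.386  0.728 -0.943] w 0.014735152585789986 z tool [ 0.292 -0.957  0.001] x tool [ 0.001 -0.001 -1.   ]
```

Call:
{"api": "arm_command", "payload": {"plan": [[[0,0.3,-2,0.3,0,0],[0,0.7,-4,0.6,0,0],[0,1,-6,0.9,0,0],[0,1.4,-8,1.2,0,0],[0,1.8,-10,1.5,0,0],[0,2.1,-12,1.8,0,0],[0,2.5,-14,2.1,0,0],[0,3,-16,2.42,0,0],[0,3.28,-17.4,2.42,0,0],[0,3.28,-17.4,2.42,0,0]]]}}

```text
time_s: 15.15
position: [0.5409, 0.1165, 0.1956]
tool_rot: [[-0.003, 0.999, 0.048], [0.001, 0.048, -0.999], [-1.0, -0.003, -0.001]]
ft_force: [0.1, -1.4, 0.2]
grip_width: 0.0143
```

Call:
{"api": "arm_command", "payload": {"plan": [[[0,0,0,0,0,0],[0,0,0,0,0,0],[0,0,0,0,0,0]]]}}

```text
time_s: 15.45
position: [0.5427, 0.1108, 0.1966]
tool_rot: [[-0.001, 0.999, 0.041], [-0.0, 0.041, -0.999], [-1.0, -0.001, 0.0]]
ft_force: [0.0, -0.9, -0.9]
grip_width: 0.0147
```

```bash
python3 go.py .5348 .1366 .1985 2.44
```

```text
row [-0.076 -0.274 -1.043 -0.017  0.001  0.009] at [0.543 0.111 0.197] t 15.45 F [ 0.013 -0.885 -0.897] w 0.014654050973139737 z tool [ 0.041 -0.999  0.   ] x tool [-0.001 -0.    -1.   ]
```

Call:
{"api": "arm_command", "payload": {"plan": [[[-0.08,-0.27,-0.5,0,0,0],[-0.08,-0.27,-1.04,0,0,0],[-0.08,-0.27,-1.04,0,0,0],[-0.08,-0.27,-1.04,0,0,0]]]}}

```text
time_s: 15.85
position: [0.5347, 0.1382, 0.1991]
tool_rot: [[0.0, 0.999, 0.043], [-0.0, 0.043, -0.999], [-1.0, 0.0, 0.0]]
ft_force: [0.3, 0.1, -0.1]
grip_width: 0.0142
```

```bash
python3 go.py .5348 .1366 .1985 2.44;python3 - <<'E'
from h import *
from rig import get_image,sensors
d=get_image("scene"); np.savez("scene5.npz",**d)
S=sensors.observe();P=np.array(S["position"]); M=np.array(S["tool_rot"]); n=-M[:,2]
i=d["img"][:,:,::-1]
cv2.imwrite("pics/s5.png",cv2.resize(i[170:245,345:445],None,fx=7,fy=7,interpolation=cv2.INTER_CUBIC))
ax=P+M[:,0]*.0185
for k,v in(("tip",82),("collar",36),("hole plate",102+3)): print(k,proj(d,ax+n*v/1e3)[0],(proj(d,ax+n*v/1e3)[0]-[345,170]+.5)*7)
E
```

```text
row [ 0.024  0.001  0.063  0.009  0.001 -0.002] at [0.535 0.138 0.199] t 15.85 F [ 0.274  0.124 -0.14 ] w 0.014202140042595825 z tool [ 0.043 -0.999  0.   ] x tool [ 0. -0. -1.]
tip [395.31812292 205.89392154] [355.72686041 254.75745076]
collar [385.32910913 211.13989784] [285.80376392 291.47928486]
hole plate [400.17702171 203.34215132] [389.73915198 236.89505921]
```

View pics/s5.png

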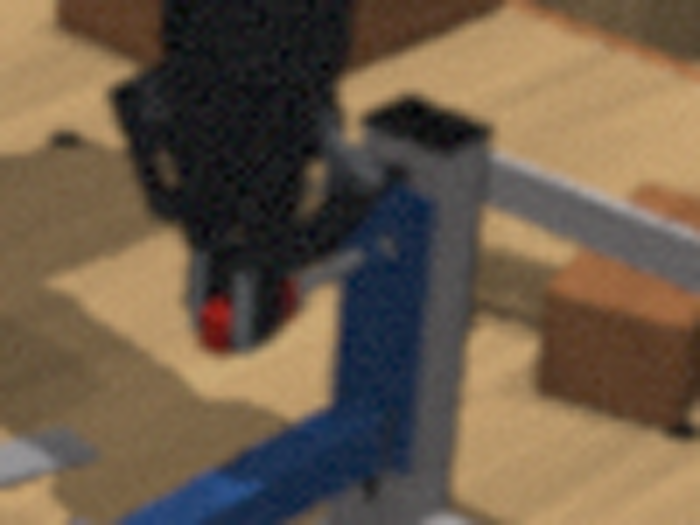

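Call:
{"api": "arm_command", "payload": {"plan": [[[0.02,0,-0.3,0,0,0],[0.02,0,-0.5,0,0,0],[0.02,0,-0.6,0,0,0],[0.02,0,-0.7,0,0,0],[0.02,0,-0.8,0,0,0],[0.02,0,-0.88,0,0,0],[0.02,0,-0.88,0,0,0]]]}}

```text
time_s: 16.6
position: [0.5338, 0.1599, 0.1985]
tool_rot: [[-0.0, 0.999, 0.043], [0.0, 0.043, -0.999], [-1.0, -0.0, -0.0]]
ft_force: [0.1, 0.3, 0.0]
grip_width: 0.0146
```

Call:
{"api": "arm_command", "payload": {"plan": [[[0,0,-0.08,0,0,0],[0,0,-0.16,0,0,0],[0,0,-0.2,0,0,0],[0,0,-0.2,0,0,0]]]}}

```text
time_s: 17.0
position: [0.5336, 0.1648, 0.1986]
tool_rot: [[0.0, 0.999, 0.043], [-0.0, 0.043, -0.999], [-1.0, 0.0, 0.0]]
ft_force: [0.6, -0.5, -0.6]
grip_width: 0.0147
```

Call:
{"api": "arm_command", "payload": {"plan": [[[0,0,-0.1,0,0,0],[0,0,-0.2,0,0,0],[0,0,-0.3,0,0,0],[0,0,-0.4,0,0,0],[0,0,-0.4,0,0,0]]]}}

```text
time_s: 17.5
position: [0.5329, 0.1752, 0.1982]
tool_rot: [[-0.001, 0.999, 0.043], [0.0, 0.043, -0.999], [-1.0, -0.001, -0.0]]
ft_force: [-0.4, 1.4, -3.6]
grip_width: 0.0145
```

Call:
{"api": "arm_command", "payload": {"plan": [[[0,0,-0.1,0,0,0],[0,0,-0.2,0,0,0],[0,0,-0.3,0,0,0],[0,0,-0.4,0,0,0],[0,0,-0.4,0,0,0]]]}}

```text
time_s: 18.0
position: [0.5326, 0.1852, 0.1984]
tool_rot: [[-0.0, 0.999, 0.043], [0.001, 0.043, -0.999], [-1.0, -0.0, -0.001]]
ft_force: [-0.1, 1.5, -4.9]
grip_width: 0.0144
```

Call:
{"api": "arm_command", "payload": {"plan": [[[0.03,0,-0.1,0,0,0],[0.03,0,-0.2,0,0,0],[0.03,0,-0.3,0,0,0],[0.03,0,-0.4,0,0,0],[0.03,0,-0.4,0,0,0]]]}}

```text
time_s: 18.5
position: [0.5324, 0.1952, 0.1979]
tool_rot: [[0.0, 0.999, 0.043], [0.001, 0.043, -0.999], [-1.0, 0.0, -0.001]]
ft_force: [0.3, 2.0, -3.1]
grip_width: 0.0144
```

Call:
{"api": "arm_command", "payload": {"plan": [[[0,0,-0.1,0,0,0],[0,0,-0.16,0,0,0],[0,0,-0.2,0,0,0],[0,0,-0.2,0,0,0]]]}}

```text
time_s: 18.9
position: [0.5322, 0.1989, 0.198]
tool_rot: [[0.0, 0.999, 0.042], [-0.002, 0.042, -0.999], [-1.0, 0.0, 0.002]]
ft_force: [-0.7, -5.9, -1.1]
grip_width: 0.0145
```

Call:
{"api": "arm_command", "payload": {"plan": [[[0,0,-0.08,0,0,0],[0,0,-0.16,0,0,0],[0,0,-0.16,0,0,0]]]}}

```text
time_s: 19.2
position: [0.5323, 0.1992, 0.1981]
tool_rot: [[-0.001, 0.999, 0.041], [-0.01, 0.041, -0.999], [-1.0, -0.001, 0.01]]
ft_force: [-1.3, -27.5, 0.8]
grip_width: 0.0144
```

```bash
python3 - <<'E'
from h import *
from rig import get_image
d=get_image("scene"); np.savez("scene6.npz",**d)
i=d["img"][:,:,::-1]
cv2.imwrite("pics/s6.png",cv2.resize(i[170:245,345:445],None,fx=7,fy=7,interpolation=cv2.INTER_CUBIC))
E
```

```text
(no output)
```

View pics/s6.png

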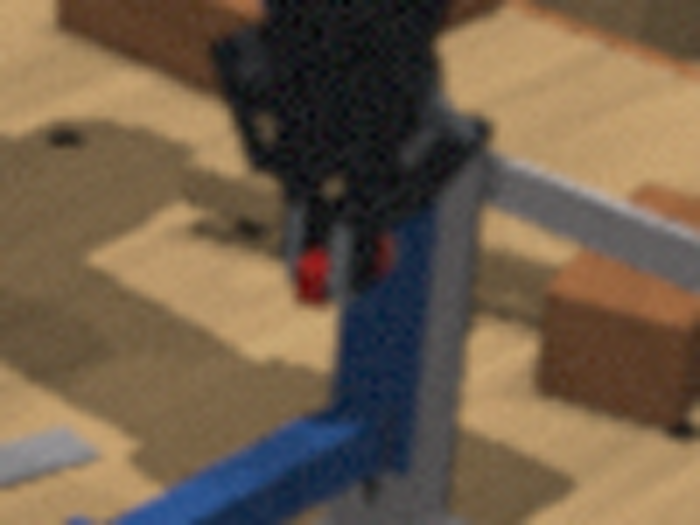

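Call:
{"api": "arm_command", "payload": {"plan": [[[0,0,0.2,0,0,0],[0,0,0.2,0,0,0],[0,0,0.2,0,0,0]]]}}

```text
time_s: 19.55
position: [0.5323, 0.1984, 0.1979]
tool_rot: [[0.0, 0.999, 0.042], [-0.001, 0.042, -0.999], [-1.0, 0.0, 0.001]]
ft_force: [-0.3, -5.1, -3.1]
grip_width: 0.0148
```

Call:
{"api": "arm_command", "payload": {"plan": [[[0,0,0,0,0,0],[0,0,0,0,0,0],[0,0,0,0,0,0],[0,0,0,0,0,0],[0,0,0,0,0,0],[0,0,0,0,0,0]]], "jaw": 0.4}}

```text
time_s: 20.15
position: [0.5322, 0.1987, 0.1978]
tool_rot: [[0.0, 0.999, 0.043], [0.0, 0.043, -0.999], [-1.0, 0.0, -0.0]]
ft_force: [-0.5, -0.7, 0.8]
grip_width: 0.0512
```

Call:
{"api": "arm_command", "payload": {"plan": [[[-1,0,0,0,0,0],[-2,0,0,0,0,0],[-3,0,0,0,0,0],[-3,0,2,0,0,0],[-3,0,4,0,0,0],[-3,0,6,0,0,0],[-3,0,8,0,0,0],[-3,0,10,0,0,0],[-3,0,10,0,0,0]]]}}

```text
time_s: 21.05
position: [0.5429, -0.0564, 0.2725]
tool_rot: [[-0.0, 0.999, 0.036], [-0.001, 0.036, -0.999], [-1.0, -0.0, 0.001]]
ft_force: [0.3, 1.2, 0.1]
grip_width: 0.051
```

```bash
python3 - <<'E'
from h import *
from rig import get_image
o=[]
np.set_printoptions(precision=4,suppress=True)
p=np.load("rack.npy"); n=np.array([np.cos(p[2]),np.sin(p[2]),0]); yv=np.array([-n[1],n[0],0])
R={}
for k in("scene","top"):
    d=get_image(k); np.savez(k+"7.npz",**d); o.append(d["img"][:,:,::-1])
    im=cv2.resize(d["img"],None,fx=6,fy=6,interpolation=cv2.INTER_CUBIC).astype(int)
    m=((im[...,0]>1.8*im[...,1])&(im[...,0]>1.8*im[...,2])&(im[...,0]>70)).astype(np.uint8)
    N,l,st,c=cv2.connectedComponentsWithStats(m)
    B=[(c[j]+.5)/6-.5 for j in range(1,N) if st[j,4]>1200]; print(k,[b.round(2).tolist() for b in B],[(st[j]/6).round(1).tolist() for j in range(1,N) if st[j,4]>1200]); R[k]=(d,B)
np.save("dummy.npy",0)
a=cv2.resize(o[0][170:320,345:490],(435,450),interpolation=cv2.INTER_CUBIC)
b=cv2.resize(o[1][130:260,205:310],(363,450),interpolation=cv2.INTER_CUBIC)
cv2.imwrite("pics/s7.png",np.hstack([a,b]))
for k in R:
    d,B=R[k]; S=sorted([onz(d,b,.182) for b in B],key=lambda q:-q[0]); 
    for q in S: e=q-S[0]; print(k,q,"rel fixed x %.1f y %.1f"%(e@n*1e3,e@yv*1e3))
E
```

```text
scene [[365.06, 157.54], [477.68, 186.64], [393.25, 208.75], [464.23, 238.92]] [[363.2, 149.7, 4.3, 14.7, 237.5], [474.0, 183.7, 8.8, 7.0, 295.3], [387.2, 203.5, 13.2, 11.8, 590.2], [457.7, 233.2, 14.3, 13.3, 680.8]]
top [[243.32, 153.25], [240.36, 225.13], [503.43, 306.17], [104.04, 378.72]] [[236.7, 151.2, 15.0, 5.3, 422.2], [233.0, 222.8, 15.8, 5.7, 492.8], [481.2, 304.7, 47.3, 4.0, 278.8], [97.8, 375.2, 17.2, 7.0, 205.3]]
scene [0.7743 0.2146 0.182 ] rel fixed x 0.0 y 0.0
scene [0.6205 0.5103 0.182 ] rel fixed x 302.0 y 141.1
scene [0.5405 0.1998 0.182 ] rel fixed x -4.8 y 234.2
scene [0.2259 0.4105 0.182 ] rel fixed x 219.1 y 539.6
top [0.7728 0.2175 0.182 ] rel fixed x 0.0 y 0.0
top [0.5321 0.2057 0.182 ] rel fixed x -1.6 y 241.0
top [ 0.3243 -0.6093  0.182 ] rel fixed x -807.0 y 483.2
top [0.0516 0.5601 0.182 ] rel fixed x 372.9 y 705.9
```

View pics/s7.png

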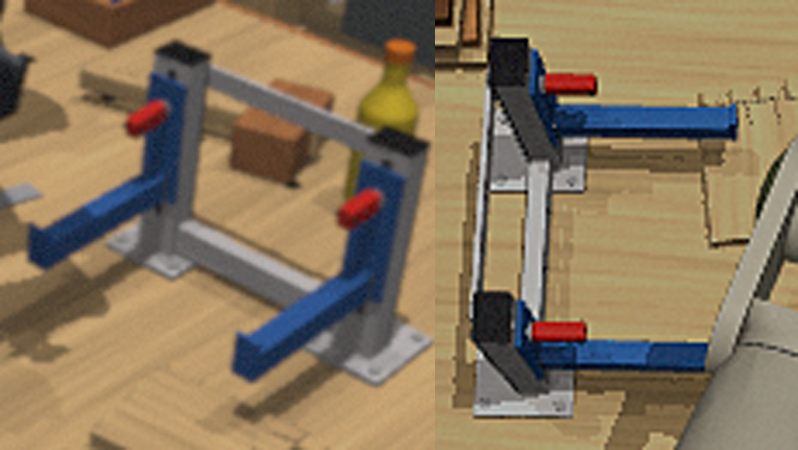

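```bash
python3 - <<'E'
from h import *
s,t=load("scene7"),load("top7"); p=np.load("rack.npy"); n=np.array([np.cos(p[2]),np.sin(p[2]),0]); yv=np.array([-n[1],n[0],0])
f,_=tri(s,[464.23,238.92],t,[243.32,153.25]); h,r=tri(s,[393.25,208.75],t,[240.36,225.13]); e=h-f
print(f,h,r,"rel x %.1f y %.1f z %.1f mm"%(e@n*1e3,e@yv*1e3,e[2]*1e3))
E
python3 rel.py scene7 .075; python3 go.py .54 -.05 .27 2
```

```text
[0.77309463 0.21751256 0.18037125] [0.53388402 0.20714661 0.17645522] 0.0008855323930110077 rel x -0.2 y 239.4 z -3.9 mm
blob [355.375 194.625  51.375  64.25 ] 51303 [[358.5, 257.8], [355.15, 255.58], [355.35, 245.74]]
blob [423.25  223.875  56.375  72.5  ] 64825 [[427.49, 295.38], [423.09, 292.58], [424.34, 281.46]]
held-fixed in rack axes: x 0.8 y-240 -1.1 mm
held-fixed in rack axes: x 0.9 y-240 -1.6 mm
held-fixed in rack axes: x -1.7 y-240 -5.8 mm
row [ 0.106 -0.106 -0.087  0.05  -0.004  0.002] at [ 0.543 -0.052  0.273] t 21.15 F [-0.684  0.503  0.485] w 0.0514382690690448 z tool [ 0.04  -0.999 -0.   ] x tool [-0.  0. -1.]
```

```bash
python3 -c "
from rig import workorder
print(workorder.close_job())"
```

```text
the job is handed in; nothing more can be done
None
```

I hung the left-most loose blue arm on the bare upright, pushed the lock pin in until it stopped, let go and drew the gripper clear. The job is handed in, at about 21 s of the 69 s allowed.

**Arm:** The hooks went into the slots without resistance. The arm came down to a firm stop within about 1 mm of the expected height, and I pressed it there with about 28 N. Compared with the fixed arm in the last picture, it is within about 1–2 mm along x. Two sideways readings gave -1 to -2 mm. A third, at the top corner of the stop, gave -5.8 mm. I put that one down to pixel and height error, so sideways agreement is less certain than the rest.

**Pin:** It slid in with light forces and stopped firmly at about 27 N. That was about 3.5 mm before the position I had predicted, so I checked it in both cameras after letting go. The handle matches the fixed pin within 0.2 mm along x and 0.6 mm sideways. It sits 3.9 mm lower, which fits the pin tilting about 0.08 rad in its loose hole, inside the 0.15 rad limit. I did not measure the collar itself.

I planned every path clear of the other tools and felt no unexpected contact, but I did not measure their positions again at the end.

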